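# Load a kaleidoscope kit and tip it into the tote's corner

### The arm

A 6-joint arm with a two-finger parallel gripper is mounted at the origin on the work surface. World frame = base frame: x ahead of the robot, y to its left, z up, the work surface at z = 0. Lengths are in mm, angles in rad, forces in N, time in s.
With the tool pointing down it reaches from about 275 to 1000 mm from the base axis. Payload 8.4 kg.
Tool frame: the origin (TCP) lies midway between the tips of the shut fingers; the grasp point (between the pads) lies grip_depth behind it (grip_depth is the distance from the TCP to the grasp point, in mm); z points along the fingers, y is the line along which they close (so a half turn about z gives the same grasp; the last joint's range is limited). The gripper opens to 85 mm and grips with 20 to 120 N. Pads are 22 mm wide; open, the fingers measure 114 mm over their backs; the gripper's body (76 mm by 85 mm) begins 54 mm behind the grasp point. The pads swing forward as they close: fully open they stand 13 mm farther back than shut.
Start: joints at [-1.325, 0.353, 1.633, -0, 1.155, -0.002], TCP at [153.293, -605.912, 231.281] pointing down, gripper open.
Joint ranges: [-2.63, 2.63], [-0.92, 2.1], [0.06, 2.66], [-1.3, 4.44], [0, 2.69], [-3.02, 3.02]. Speed limits (rad/s): [2.22, 2.22, 2.79, 3.14, 3.14, 3.14].

### API

Orientations are given as [roll, pitch, yaw] about the fixed x, y, z axes, in that order (R = Rz(yaw) Ry(pitch) Rx(roll)).
In Python, from rig import * gives the robot as it stands.
- The arm moves only by the shell command python3 -m creep 'ROWS' [FORCE]. ROWS is JSON, a list of rows, each an object of numbers: "x", "y", "z": the shift along the tool's x, y, z in mm; "rx", "ry", "rz": the turn, a rotation vector about the tool's x, y, z in rad; "hand": the finger opening in mm, from 0 to 85.4. A call has 1 to 20 rows; each row shifts and turns the commanded pose from where the row before left it, along the tool's axes as they then stand; what a row does not reach is not made up. A row lasts 1/8 s, in which the tool goes at most 62.5 mm and 10.7 degrees, less where a joint would pass 70% of its speed; a pose out of reach is approached as far as the arm can. A call with a gripper value outside its range is refused whole. The fingers move at their own pace and stop on an object; FORCE is the grip in N (left out, the last holds). Time passes only in rows, so rows that do not move let the fingers close. It gives the time, the measured TCP pose, the force, the opening and the grip force at its end, in the units of the state.
- sense(): the state, without advancing time (a new reading comes with each control period).
- grab_frame(name): name is "side" or "top" or "wrist"; returns the picture (400x640x3 uint8, red, green, blue); there is no depth.
- get_calibration(name): a dict with "K" (3x3 intrinsics, pixels), "R" (3x3) and "t" (3): a world point X has camera coordinates R X + t. Camera axes: x right, y down, z forward; pixel columns grow to the right and rows downward; lengths in mm; the calibration is good to about 2 mm. The wrist camera is an equidistant fisheye: a pixel r from the principal point sees the ray r / f radians off the axis. A picture is of the moment at which its call begins: read the wrist's pose just before it. get_calibration takes no time and is no camera call; for the wrist camera it gives the pose at the moment of the call.
- sign_off(): hands the job in; it is judged then, once.
The state is a dict: "clock": time; "qpos": joint angles; "qvel": joint speeds; "joint_efforts": joint torques, N m; "eef_pos": TCP position; "tcp_rot": TCP orientation; "contact_force": force on the tool from outside, world axes, zero at the start; "wrist_torque": the same for the moment, N m; "opening": opening from 0.0 (shut) to 1.0 (fully open); "grasp_force": force on a finger pad.
Only numpy, scipy, OpenCV 4.12 (cv2) and the standard library are available. Lean on these libraries where they do the work, as an engineer would, in place of code of your own. Each camera call takes 0.05 s, during which the arm holds its last target. There are 200 camera calls.

### The job

Put the steel collar, the brass eyepiece and the blue glass teardrop into the white tote beside the clear disc already in it, lowering the glass in rather than dropping it. Then, with the tote standing flat and loaded, lift it by its orange handle so that it tips about 30 degrees, or a little more if a part hangs up, down towards its blue corner and all four parts slide together into that corner; finish while still holding it tilted by the handle, parts at rest in the corner. Leave the press, its red button and everything else on the bench alone.

Things in the scene. Friction and masses are not known exactly. Their poses are not given: they have to be found in the camera images.
- tote: White open square tote, 170 x 170 mm outside, 45 mm high, walls 4 mm, floor 5 mm, about 0.3 kg, loose on the bench. Slippery inside (parts slide from 10 to 20 degrees of tilt; one that hangs up frees at up to 36) and walls too slick to grip. Origin: centre of underside; x, y along the walls, z up. Blue corner: (-x,-y); orange handle: out from the (+x,+y) corner.
- tote_corner (a point): The inside bottom point of the blue corner of the tote: 81 mm towards -x and 81 mm towards -y from the tote's origin, 5 mm up. The outer bottom corner, on which the tote can pivot on the bench, lies at (-85, -85, 0) mm from the tote's origin.
- tote_handle (a point): Grip point of the tote's orange handle: an upright flat paddle, 10 mm thick, 42 mm long along the tote's diagonal (outwards from the (+x,+y) corner), its faces upright and parallel to that diagonal; its underside is 8 mm and its top 64 mm above the tote's underside. This point lies mid-thickness, 143 mm from the tote's centre along the diagonal, 45 mm above the tote's underside (19 mm below the paddle's top). It is as grippy as ordinary plastic.
- collar: Steel collar: plain ring, 44 mm outside diameter, 37 mm bore, 18 mm tall, about 60 g, lying flat with its axis upright on the bench. Origin: centre of the underside.
- eyepiece: Brass eyepiece: solid turned piece standing upright, 34 mm diameter for its lower 14 mm, then a 25 mm diameter top; 24 mm tall in all, about 60 g. Origin: centre of the underside.
- teardrop: Blue glass teardrop lying flat, 14 mm thick, about 25 g: a round lobe of 24 mm diameter centred on the origin, tapering along its +x to a blunt tip 27 mm from the origin. Origin: underside, at the lobe's centre.
- disc_in: Clear acrylic end disc, 36 mm diameter, 5 mm thick, 12 g, already lying loose inside the tote. Origin: centre of the underside.
- disc_spare: A second clear acrylic disc, 36 mm diameter, 5 mm thick, lying on the bench near the kit; it is not wanted, leave it where it is. Origin: centre of the underside.
- tube: Polished brass tube, 36 mm outside diameter, 180 mm long, lying in the wooden cradle beyond the tote; leave alone. Origin: its middle; y along the tube.
- cradle: Fixed wooden cradle, 64 x 120 mm, 34 mm high, under the brass tube. Origin: centre of the underside.
- bead_jar: Amber glass jar with steel lid, 60 mm diameter, 75 mm tall; leave alone. Origin: centre of the underside.
- glue: White plastic bottle with orange cap, 44 mm diameter, 110 mm tall; leave alone. Origin: centre of the underside.
- driver: Green-handled screwdriver, 170 mm long, lying on the bench; leave alone. Its x axis runs along it.
- press_button (a joint): Red start button (28 mm across) of the hot-press jig, a fixed 290 mm high machine with two steel columns standing at the back right of the bench, some 0.9 m from the robot, beyond the kit; the button sits on a low box at its front. 0 up, 0.006 m fully pressed. It must not be pressed. (At the back left stands a fixed grey drawer cabinet, 220 mm high, also to be left alone.)

How it is judged:
By the outcome, as a careful person would: the job done as asked, in the order asked, and still so for the second after the job is handed in, while the arm keeps its last pose, push and grip.
It also fails if it takes over 72 s, if anything falls off the work surface, if the arm or the gripper's body presses on something with over 40 N, if the wrist force passes 120 N, or if a joint passes its speed limit or range.

## Working session

There is one attempt and no reset: what is moved stays moved. The work goes in short steps, Python scripts to look and compute and a shell command to move; the robot and the scene stay as the last step left them, time stands still between calls to the robot, and variables do not carry over. Pictures are saved under pics/ and viewed, at most 10 in all, crops included, and the job is handed in when it is done.

```bash
ls; mkdir -p pics
python3 - <<'E'
from rig import *
import cv2
print(sense())
try: print('gd',grip_depth)
except Exception as e: print(e)
for n in("side","top"):
    c=get_calibration(n);print(n,c)
    cv2.imwrite(f'pics/{n}0.png',grab_frame(n)[:,:,::-1])
E
```

```text
pics
{'clock': 0.0, 'qpos': array([-1.32540819e+00,  3.53661374e-01,  1.63412495e+00,  7.16989530e-07,
        1.15518782e+00, -2.38716938e-03]), 'qvel': array([-0.00053657, -0.00014623, -0.00063128,  0.00047478, -0.00011982,
       -0.00011353]), 'joint_efforts': array([ 1.87420839e-03, -6.05234456e+01, -3.42069089e+01,  2.01266153e-04,
        9.32268013e-03, -3.23892516e-05]), 'eef_pos': array([ 153.17433655, -605.45736306,  230.55734434]), 'tcp_rot': array([-3.14021116e+00, -3.95341289e-06,  2.47775014e-01]), 'contact_force': array([ 0.09824333, -0.50567564, -0.15927352]), 'wrist_torque': array([0.02145378, 0.00491549, 0.0166222 ]), 'grasp_force': 0.0, 'opening': 0.9990271468005034}
gd 18.700000000000003
side {'K': array([[375.99678325,   0.        , 318.83920525],
       [  0.        , 375.99678325, 199.61839366],
       [  0.        ,   0.        ,   1.        ]]), 'R': array([[-0.81441944, -0.58023327, -0.00709451],
       [-0.36802337,  0.52593557, -0.76677935],
       [ 0.44864215, -0.62186907, -0.64187155]]), 't': array([529.74256645, 227.9244319 , 790.5991787 ])}
top {'K': array([[366.17182946,   0.        , 316.63183719],
       [  0.        , 366.17182946, 195.56134911],
       [  0.        ,   0.        ,   1.        ]]), 'R': array([[-0.01881575, -0.99978588,  0.00861216],
       [-0.99464831,  0.01784244, -0.1017663 ],
       [ 0.10159085, -0.01048088, -0.99477105]]), 't': array([  78.61164286,  598.14969231, 1287.811844  ])}
```

View pics/top0.png

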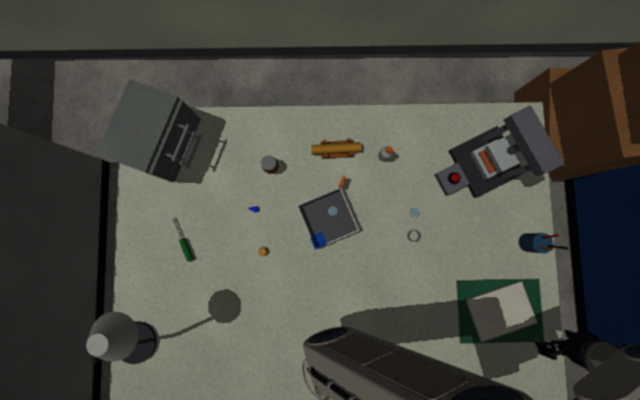

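View pics/side0.png

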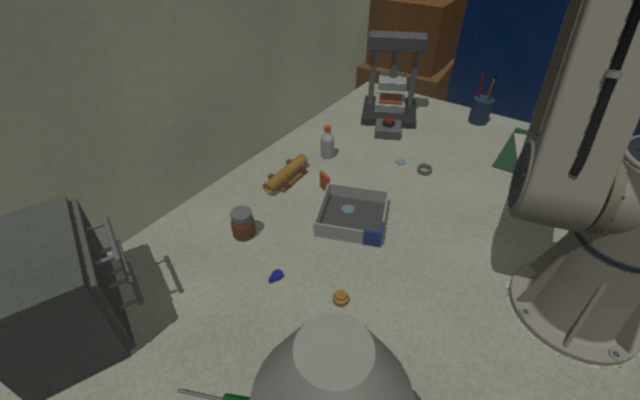

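The top view shows the tote at (331,218), blue corner (318,241), orange handle (344,182), collar (414,236), spare disc (414,212), eyepiece (264,251), and teardrop (254,209). The side view agrees, and the handle points away from the robot.

```bash
cat > h.py <<'E'
from rig import *
import cv2, numpy as np
from scipy.spatial.transform import Rotation as Ro
np.set_printoptions(precision=2,suppress=True)
def ray(c,u,v,fish=False):
    K=c['K']; a=np.array([(u-K[0,2])/K[0,0],(v-K[1,2])/K[1,1]])
    if fish:
        r=np.hypot(*a); d=np.r_[a/max(r,1e-9)*np.sin(r),np.cos(r)]
    else: d=np.r_[a,1]
    return -c['R'].T@c['t'], c['R'].T@d
def onz(c,u,v,z,fish=False):
    o,d=ray(c,u,v,fish); return o+d*(z-o[2])/d[2]
def proj(c,X,fish=False):
    p=c['R']@np.asarray(X,float)+c['t']
    if not fish: q=p[:2]/p[2]
    else:
        r=np.hypot(p[0],p[1]); q=p[:2]/r*np.arctan2(r,p[2])
    return q*c['K'][0,0]+c['K'][:2,2]
def blobs(m,amin=10):
    n,l,s,ce=cv2.connectedComponentsWithStats(m.astype(np.uint8))
    return [(*ce[i].round(1),int(s[i,4])) for i in range(1,n) if s[i,4]>=amin]
def masks(im):
    h,s,v=cv2.split(cv2.cvtColor(im,cv2.COLOR_RGB2HSV))
    return dict(blue=(h>110)&(h<130)&(s>150)&(v>50),orange=(h<24)&(s>120)&(v>60))
def local(d):  # world shift -> tool axes
    s=sense(); return Ro.from_euler('xyz',s['tcp_rot']).as_matrix().T@np.asarray(d,float)
def go(tx,ty,tz,yaw=None):
    s=sense(); p=s['eef_pos']; print('tcp',p,s['tcp_rot'],'shift tool',local(np.array([tx,ty,tz])-p))
    if yaw is not None:
        R=Ro.from_euler('xyz',s['tcp_rot']); T=Ro.from_euler('xyz',[np.pi,0,yaw]); print('rotvec tool',(R.inv()*T).as_rotvec())
E
python3 - <<'E'
from h import *
c=get_calibration('top'); im=cv2.imread('pics/top0.png')[:,:,::-1].copy()
m=masks(im)
for k in m:
    for b in blobs(m[k]):
        if 200<b[0]<420 and 130<b[1]<270: print(k,b,onz(c,b[0],b[1],20 if k=='orange' else 10))
for n,u,v,z in [('tote',331,218,25),('blue',318,241,40),('handle',344,182,60),('collar',414,236,9),('spare',414,212,5),('eye',264,251,12),('tear',254,209,7)]: print(n,onz(c,u,v,z))
print(get_calibration('wrist')); go(480,-230,300)
E
```

```text
blue (np.float64(254.1), np.float64(208.7), 34) [557.62 295.64  10.  ]
blue (np.float64(318.6), np.float64(233.9), 16) [462.09  62.9   10.  ]
blue (np.float64(323.4), np.float64(242.9), 14) [429.47  46.21  10.  ]
blue (np.float64(314.9), np.float64(244.7), 16) [423.62  76.99  10.  ]
orange (np.float64(336.4), np.float64(148.4), 633) [773.54  -8.47  20.  ]
orange (np.float64(389.0), np.float64(149.2), 33) [ 767.28 -202.1    20.  ]
orange (np.float64(342.0), np.float64(181.3), 39) [651.11 -25.91  20.  ]
orange (np.float64(262.6), np.float64(251.1), 58) [404.86 263.98  20.  ]
tote [518.08  17.47  25.  ]
blue [437.3   65.92  40.  ]
handle [642.87 -29.67  60.  ]
collar [ 448.   -282.75    9.  ]
spare [ 535.2  -287.85    5.  ]
eye [404.75 260.06  12.  ]
tear [556.74 296.49   7.  ]
{'K': array([[309.71,   0.  , 320.67],
       [  0.  , 309.71, 203.47],
       [  0.  ,   0.  ,   1.  ]]), 'R': array([[ 0.25, -0.97, -0.  ],
       [-0.93, -0.24,  0.29],
       [-0.28, -0.07, -0.96]]), 't': array([-624.2 ,  -37.16,  379.22])}
tcp [ 153.16 -605.49  230.62] [-3.14 -0.    0.25] shift tool [ 408.93 -283.97  -69.01]
```

```bash
python3 -m creep '[{"x":40,"y":-27,"z":9},{"x":40,"y":-27,"z":9},{"x":40,"y":-27,"z":9},{"x":40,"y":-27,"z":9},{"x":40,"y":-27,"z":9},{"x":40,"y":-27,"z":9},{"x":40,"y":-27,"z":9},{"x":40,"y":-27,"z":9},{"x":40,"y":-25,"z":9},{"x":5},{"x":0},{"x":0}]'
python3 - <<'E'
from h import *
s=sense();c=get_calibration('wrist'); im=grab_frame('wrist'); cv2.imwrite('pics/w1.png',im[:,:,::-1])
print(c); go(448,-283,60); print(proj(c,[448,-283,18],1))
c=get_calibration('top');im=grab_frame('top');cv2.imwrite('pics/t1.png',im[:,:,::-1])
E
```

```text
{'K': array([[309.71,   0.  , 320.67],
       [  0.  , 309.71, 203.47],
       [  0.  ,   0.  ,   1.  ]]), 'R': array([[ 0.25, -0.97, -0.  ],
       [-0.93, -0.24,  0.29],
       [-0.28, -0.07, -0.96]]), 't': array([-624.2 ,  -37.16,  379.22])}
tcp [ 153.2  -605.55  230.74] [-3.14  0.    0.25] shift tool [ 364.92 -240.21  170.99]
[146.7 -72.8]schema error: expected keys x, y, z, rx, ry, rz, hand
```

View pics/w1.png

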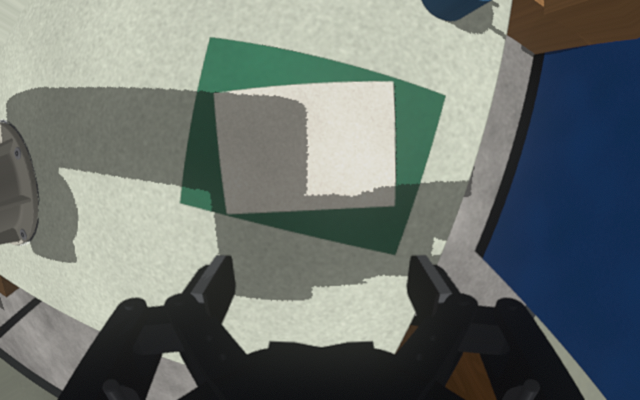

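The schema needs all seven keys, so the arm did not move. The wrist picture shows only the book under the start pose, and image-up is tool +x.

```bash
python3 -m creep '[{"x":40,"y":-27,"z":9,"rx":0,"ry":0,"rz":0,"hand":85},{"x":40,"y":-27,"z":9,"rx":0,"ry":0,"rz":0,"hand":85},{"x":40,"y":-27,"z":9,"rx":0,"ry":0,"rz":0,"hand":85},{"x":40,"y":-27,"z":9,"rx":0,"ry":0,"rz":0,"hand":85},{"x":40,"y":-27,"z":9,"rx":0,"ry":0,"rz":0,"hand":85},{"x":40,"y":-27,"z":9,"rx":0,"ry":0,"rz":0,"hand":85},{"x":40,"y":-27,"z":9,"rx":0,"ry":0,"rz":0,"hand":85},{"x":40,"y":-27,"z":9,"rx":0,"ry":0,"rz":0,"hand":85},{"x":40,"y":-25,"z":9,"rx":0,"ry":0,"rz":0,"hand":85},{"x":5,"y":0,"z":0,"rx":0,"ry":0,"rz":0,"hand":85},{"x":0,"y":0,"z":0,"rx":0,"ry":0,"rz":0,"hand":85},{"x":0,"y":0,"z":0,"rx":0,"ry":0,"rz":0,"hand":85}]'
python3 - <<'E'
from h import *
s=sense();c=get_calibration('wrist'); im=grab_frame('wrist'); cv2.imwrite('pics/w2.png',im[:,:,::-1])
print(c['R'],c['t']); go(448,-283,60); print(proj(c,[448,-283,18],1),proj(c,[535,-288,5],1))
im=grab_frame('top');cv2.imwrite('pics/t1.png',im[:,:,::-1])
E
```

```text
clock: 1.7
eef_pos: [447.4, -283.5, 150.4]
tcp_rot: [3.141, 0.0, 0.247]
contact_force: [0.3, 0.3, -0.9]
opening: 0.992
grasp_force: 0.0
[[ 0.24 -0.97  0.  ]
 [-0.93 -0.23  0.29]
 [-0.28 -0.07 -0.96]] [-384.34  335.29  407.91]
tcp [ 447.39 -283.58  150.47] [3.14 0.   0.25] shift tool [ 0.74 -0.43 90.47]
[320.4  193.86] [348.92 102.92]
```

View pics/w2.png

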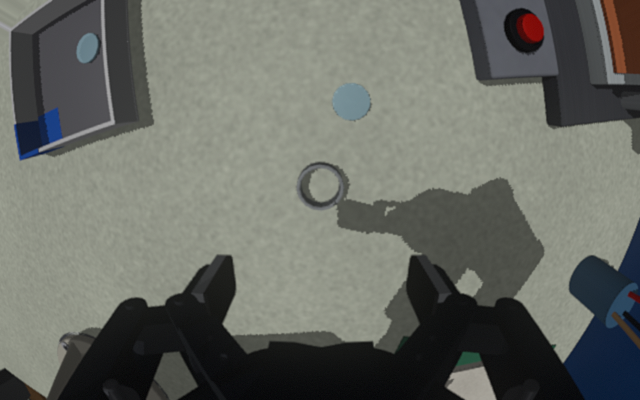

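Collar ring centre is at (320,186), a little up from the predicted (320,194). The tote sits upper left with its disc at (88,47).

Run:
```python
from h import *
c=get_calibration('wrist'); im=cv2.imread('pics/w2.png'); 
p=onz(c,320.5,186,12,1); print(p); print('disc',onz(c,88,47,10,1),'bluetop',onz(c,22,158,22,1))
go(p[0],p[1],6)
# tool-frame offset of the tote-centre drop later
```

```text
[ 453.8  -281.69   12.  ]
disc [549.15   7.21  10.  ] bluetop [405.51 104.99  22.  ]
tcp [ 447.41 -283.56  150.48] [ 3.14 -0.    0.25] shift tool [  6.65  -0.29 144.48]
```

```bash
python3 -m creep '[{"x":4,"y":0,"z":45,"rx":0,"ry":0,"rz":0,"hand":75},{"x":3,"y":0,"z":45,"rx":0,"ry":0,"rz":0,"hand":70},{"x":0,"y":0,"z":35,"rx":0,"ry":0,"rz":0,"hand":70},{"x":0,"y":0,"z":21,"rx":0,"ry":0,"rz":0,"hand":70},{"x":0,"y":0,"z":0,"rx":0,"ry":0,"rz":0,"hand":70},{"x":0,"y":0,"z":0,"rx":0,"ry":0,"rz":0,"hand":40},{"x":0,"y":0,"z":0,"rx":0,"ry":0,"rz":0,"hand":36},{"x":0,"y":0,"z":0,"rx":0,"ry":0,"rz":0,"hand":36},{"x":0,"y":0,"z":0,"rx":0,"ry":0,"rz":0,"hand":36},{"x":0,"y":0,"z":0,"rx":0,"ry":0,"rz":0,"hand":36},{"x":0,"y":0,"z":0,"rx":0,"ry":0,"rz":0,"hand":36}]' 30
```

```text
clock: 3.18
eef_pos: [455.5, -281.7, 5.7]
tcp_rot: [3.14, -0.001, 0.248]
contact_force: [-2.4, -1.7, 8.0]
opening: 0.495
grasp_force: 30.4
```

```bash
python3 -m creep '[{"x":0,"y":0,"z":-25,"rx":0,"ry":0,"rz":0,"hand":36},{"x":0,"y":0,"z":-45,"rx":0,"ry":0,"rz":0,"hand":36},{"x":10,"y":-25,"z":-45,"rx":0,"ry":0,"rz":0,"hand":36},{"x":20,"y":-47,"z":-39,"rx":0,"ry":0,"rz":0,"hand":36},{"x":22,"y":-50,"z":0,"rx":0,"ry":0,"rz":0,"hand":36},{"x":22,"y":-50,"z":0,"rx":0,"ry":0,"rz":0,"hand":36},{"x":22,"y":-50,"z":0,"rx":0,"ry":0,"rz":0,"hand":36},{"x":15,"y":-35,"z":0,"rx":0,"ry":0,"rz":0,"hand":36},{"x":4,"y":-15,"z":0,"rx":0,"ry":0,"rz":0,"hand":36},{"x":0,"y":0,"z":0,"rx":0,"ry":0,"rz":0,"hand":36},{"x":0,"y":0,"z":0,"rx":0,"ry":0,"rz":0,"hand":36}]' 30
python3 - <<'E'
from h import *
im=grab_frame('wrist'); cv2.imwrite('pics/w3.png',im[:,:,::-1])
import pickle; pickle.dump(get_calibration('wrist'),open('c3.pkl','wb'))
E
```

```text
clock: 4.55
eef_pos: [499.2, 8.5, 157.3]
tcp_rot: [3.141, 0.0, 0.247]
contact_force: [-0.7, 0.4, 0.2]
opening: 0.494
grasp_force: 31.0
```

View pics/w3.png

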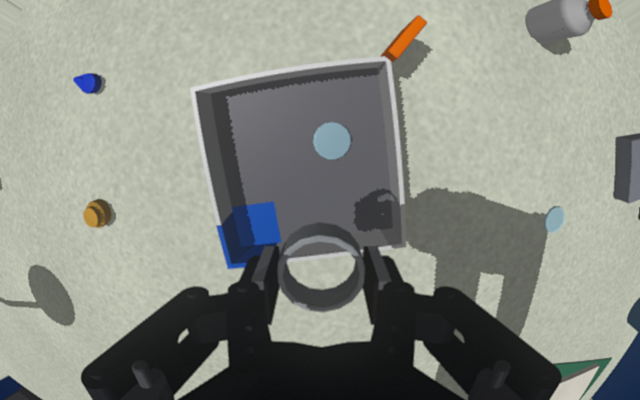

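Tote outer top corners: UL (193,89), UR (389,59, the handle corner), LR (406,246), blue LL (229,268). Disc is at (332,141), eyepiece (96,213), teardrop (88,83), and the handle runs (388,58)–(423,18).

Run:
```python
from h import *
import pickle; c=pickle.load(open('c3.pkl','rb'))
P=[onz(c,u,v,45,1) for u,v in [(193,89),(389,59),(406,246),(229,268)]]
for p in P: print(p)
cen=sum(P)/4; print('cen',cen,[np.linalg.norm(P[i]-P[i-1]) for i in range(4)])
d=P[1]-P[3]; print('diag angle',np.arctan2(d[1],d[0]), 'other',np.arctan2(*(P[2]-P[0])[1::-1]))
print('disc',onz(c,332,141,10,1),'eye',onz(c,96,212,18,1),'tear',onz(c,88,83,10,1))
print('hand', onz(c,425,18,64,1), onz(c,390,58,64,1))
im=grab_frame('wrist'); m=masks(im)
for k in m:
    for b in blobs(m[k],60): print(k,b)
```

```text
[569.18 138.4   45.  ]
[630.3  -16.13  45.  ]
[476.2  -79.08  45.  ]
[412.27  77.58  45.  ]
cen [521.99  30.19  45.  ] [np.float64(168.28040931802826), np.float64(166.1747549913365), np.float64(166.45882299338567), np.float64(169.19835428462804)]
diag angle -0.40594250494668843 other -1.9748209240320336
disc [548.26   9.88  10.  ] eye [414.27 259.05  18.  ] tear [560.03 294.13  10.  ]
hand [669.14 -32.68  64.  ] [626.96 -13.47  64.  ]
blue (np.float64(86.3), np.float64(82.7), 308)
blue (np.float64(244.6), np.float64(234.1), 692)
blue (np.float64(9.3), np.float64(385.2), 141)
orange (np.float64(599.8), np.float64(8.3), 387)
orange (np.float64(404.1), np.float64(38.4), 720)
orange (np.float64(95.1), np.float64(214.8), 435)
```

```bash
python3 -m creep '[{"x":-10,"y":-17,"z":30,"rx":0,"ry":0,"rz":0,"hand":36},{"x":-10,"y":-17,"z":40,"rx":0,"ry":0,"rz":0,"hand":36},{"x":0,"y":0,"z":40,"rx":0,"ry":0,"rz":0,"hand":36},{"x":0,"y":0,"z":20,"rx":0,"ry":0,"rz":0,"hand":36},{"x":0,"y":0,"z":10,"rx":0,"ry":0,"rz":0,"hand":36},{"x":0,"y":0,"z":4,"rx":0,"ry":0,"rz":0,"hand":36},{"x":0,"y":0,"z":0,"rx":0,"ry":0,"rz":0,"hand":36},{"x":0,"y":0,"z":0,"rx":0,"ry":0,"rz":0,"hand":36},{"x":0,"y":0,"z":0,"rx":0,"ry":0,"rz":0,"hand":56},{"x":0,"y":0,"z":0,"rx":0,"ry":0,"rz":0,"hand":56},{"x":0,"y":0,"z":0,"rx":0,"ry":0,"rz":0,"hand":56},{"x":0,"y":0,"z":-20,"rx":0,"ry":0,"rz":0,"hand":56},{"x":0,"y":0,"z":-40,"rx":0,"ry":0,"rz":0,"hand":56},{"x":0,"y":-20,"z":-40,"rx":0,"ry":0,"rz":0,"hand":70},{"x":0,"y":-50,"z":-10,"rx":0,"ry":0,"rz":0,"hand":70},{"x":-2,"y":-50,"z":0,"rx":0,"ry":0,"rz":0,"hand":70},{"x":-2,"y":-50,"z":0,"rx":0,"ry":0,"rz":0,"hand":70},{"x":0,"y":-40,"z":0,"rx":0,"ry":0,"rz":0,"hand":70},{"x":0,"y":-20,"z":0,"rx":0,"ry":0,"rz":0,"hand":70},{"x":0,"y":0,"z":0,"rx":0,"ry":0,"rz":0,"hand":70}]'
python3 - <<'E'
from h import *
s=sense();c=get_calibration('wrist');im=grab_frame('wrist'); t=grab_frame('top')
t=cv2.resize(t[170:270,230:430],(640,320),interpolation=cv2.INTER_CUBIC)
cv2.imwrite('pics/w4.png',np.vstack([im[:270],t])[:,:,::-1])
print(c['R'],c['t'],s['eef_pos'])
for k,m in masks(im).items():
    for b in blobs(m,60): print(k,b,onz(c,b[0],b[1],18,1))
E
```

```text
clock: 7.15
eef_pos: [411.0, 260.6, 123.2]
tcp_rot: [-3.142, -0.0, 0.25]
contact_force: [0.1, -0.0, 0.2]
opening: 0.82
grasp_force: 0.0
[[ 0.25 -0.97  0.  ]
 [-0.93 -0.24  0.29]
 [-0.28 -0.07 -0.96]] [150.71 437.27 410.73] [410.96 260.62 123.2 ]
blue (np.float64(322.6), np.float64(19.6), 890) [557.91 296.83  18.  ]
blue (np.float64(516.2), np.float64(229.6), 936) [432.72  64.24  18.  ]
orange (np.float64(625.4), np.float64(66.0), 727) [662.81 -44.11  18.  ]
orange (np.float64(315.0), np.float64(202.4), 1135) [410.41 265.53  18.  ]
orange (np.float64(13.9), np.float64(357.4), 102) [-71.59 795.83  18.  ]
```

View pics/w4.png

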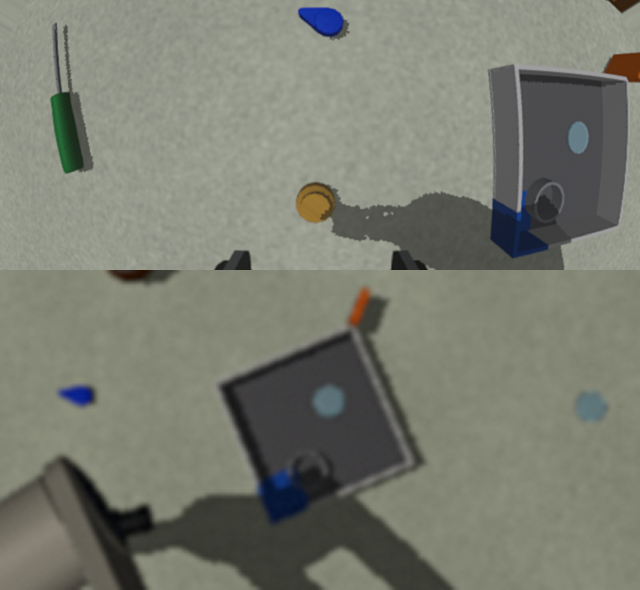

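Collar lies in the tote next to the blue corner. The eyepiece is at (315,202) and the teardrop at (322,20), its tip pointing image-left.

```bash
python3 -m creep '[{"x":1,"y":-4,"z":30,"rx":0,"ry":0,"rz":0,"hand":65},{"x":0,"y":0,"z":40,"rx":0,"ry":0,"rz":0,"hand":60},{"x":0,"y":0,"z":32,"rx":0,"ry":0,"rz":0,"hand":60},{"x":0,"y":0,"z":19,"rx":0,"ry":0,"rz":0,"hand":60},{"x":0,"y":0,"z":0,"rx":0,"ry":0,"rz":0,"hand":60},{"x":0,"y":0,"z":0,"rx":0,"ry":0,"rz":0,"hand":25},{"x":0,"y":0,"z":0,"rx":0,"ry":0,"rz":0,"hand":20},{"x":0,"y":0,"z":0,"rx":0,"ry":0,"rz":0,"hand":20},{"x":0,"y":0,"z":0,"rx":0,"ry":0,"rz":0,"hand":20},{"x":0,"y":0,"z":0,"rx":0,"ry":0,"rz":0,"hand":20},{"x":0,"y":0,"z":0,"rx":0,"ry":0,"rz":0,"hand":20}]' 40
```

```text
clock: 8.62
eef_pos: [412.1, 263.7, 3.4]
tcp_rot: [-3.141, -0.002, 0.248]
contact_force: [0.5, -3.4, 7.9]
opening: 0.371
grasp_force: 39.7
```

```bash
python3 -m creep '[{"x":0,"y":0,"z":-25,"rx":0,"ry":0,"rz":0,"hand":20},{"x":0,"y":10,"z":-40,"rx":0,"ry":0,"rz":0,"hand":20},{"x":10,"y":30,"z":-25,"rx":0,"ry":0,"rz":0,"hand":20},{"x":17,"y":45,"z":0,"rx":0,"ry":0,"rz":0,"hand":20},{"x":20,"y":50,"z":0,"rx":0,"ry":0,"rz":0,"hand":20},{"x":18,"y":45,"z":0,"rx":0,"ry":0,"rz":0,"hand":20},{"x":12,"y":26,"z":0,"rx":0,"ry":0,"rz":0,"hand":20},{"x":6,"y":12,"z":15,"rx":0,"ry":0,"rz":0,"hand":20},{"x":0,"y":0,"z":30,"rx":0,"ry":0,"rz":0,"hand":20},{"x":0,"y":0,"z":25,"rx":0,"ry":0,"rz":0,"hand":20},{"x":0,"y":0,"z":10,"rx":0,"ry":0,"rz":0,"hand":20},{"x":0,"y":0,"z":3,"rx":0,"ry":0,"rz":0,"hand":20},{"x":0,"y":0,"z":0,"rx":0,"ry":0,"rz":0,"hand":20},{"x":0,"y":0,"z":0,"rx":0,"ry":0,"rz":0,"hand":46},{"x":0,"y":0,"z":0,"rx":0,"ry":0,"rz":0,"hand":46},{"x":0,"y":0,"z":0,"rx":0,"ry":0,"rz":0,"hand":46},{"x":0,"y":0,"z":-20,"rx":0,"ry":0,"rz":0,"hand":46},{"x":0,"y":0,"z":-40,"rx":0,"ry":0,"rz":0,"hand":46},{"x":0,"y":0,"z":-40,"rx":0,"ry":0,"rz":0,"hand":46}]'
```

```text
clock: 11.0
eef_pos: [545.0, 72.6, 110.2]
tcp_rot: [-3.141, 0.001, 0.248]
contact_force: [-0.2, -0.1, -0.2]
opening: 0.536
grasp_force: 0.0
```

```bash
python3 -m creep '[{"x":10,"y":-35,"z":0,"rx":0,"ry":0,"rz":0,"hand":46},{"x":15,"y":-45,"z":0,"rx":0,"ry":0,"rz":0,"hand":46},{"x":15,"y":-45,"z":0,"rx":0,"ry":0,"rz":0,"hand":46},{"x":15,"y":-45,"z":0,"rx":0,"ry":0,"rz":0,"hand":46},{"x":11,"y":-38,"z":0,"rx":0,"ry":0,"rz":0,"hand":46},{"x":0,"y":0,"z":0,"rx":0,"ry":0,"rz":-0.16,"hand":46},{"x":0,"y":0,"z":0,"rx":0,"ry":0,"rz":-0.17,"hand":46},{"x":0,"y":0,"z":0,"rx":0,"ry":0,"rz":-0.17,"hand":46},{"x":0,"y":0,"z":0,"rx":0,"ry":0,"rz":-0.17,"hand":46},{"x":0,"y":0,"z":0,"rx":0,"ry":0,"rz":-0.17,"hand":46},{"x":0,"y":0,"z":0,"rx":0,"ry":0,"rz":-0.17,"hand":46},{"x":0,"y":0,"z":0,"rx":0,"ry":0,"rz":-0.17,"hand":46},{"x":0,"y":0,"z":0,"rx":0,"ry":0,"rz":-0.13,"hand":46},{"x":0,"y":0,"z":0,"rx":0,"ry":0,"rz":0,"hand":46}]'
python3 - <<'E'
from h import *
c=get_calibration('wrist');im=grab_frame('wrist'); t=grab_frame('top')
t=cv2.resize(t[170:270,230:430],(640,320),interpolation=cv2.INTER_CUBIC)
cv2.imwrite('pics/w5.png',np.vstack([im[:270],t])[:,:,::-1])
m=masks(im)['blue'].astype(np.uint8)
for q in cv2.findContours(m,0,2)[0]:
    if cv2.contourArea(q)<150: continue
    W=np.array([onz(c,*p[0],8,1)[:2] for p in q.astype(float)]).astype(np.float32)
    M=cv2.moments(W.reshape(-1,1,2)); cen=np.array([M['m10'],M['m01']])/M['m00']
    far=W[np.argmax(np.linalg.norm(W-cen,axis=1))]; d=far-cen
    print('cen',cen,'tip',far,'ang',np.arctan2(d[1],d[0]),cv2.minAreaRect(W), q.mean((0,1)))
go(558,290,2,1.5)
E
```

```text
clock: 12.75
eef_pos: [558.2, 290.4, 109.3]
tcp_rot: [-3.142, 0.0, 1.557]
contact_force: [0.2, 0.2, 0.1]
opening: 0.542
grasp_force: 0.0
cen [560.59 296.29] tip [563.71 318.78] ang 1.4328078257947365 ((560.1326904296875, 299.3660888671875), (38.8676643371582, 21.484010696411133), 89.99419403076172) [321.72 192.08]
tcp [558.23 290.47 109.23] [-3.14  0.    1.55] shift tool [ -0.47  -0.22 107.23]
rotvec tool [-0.    0.    0.05]
```

View pics/w5.png

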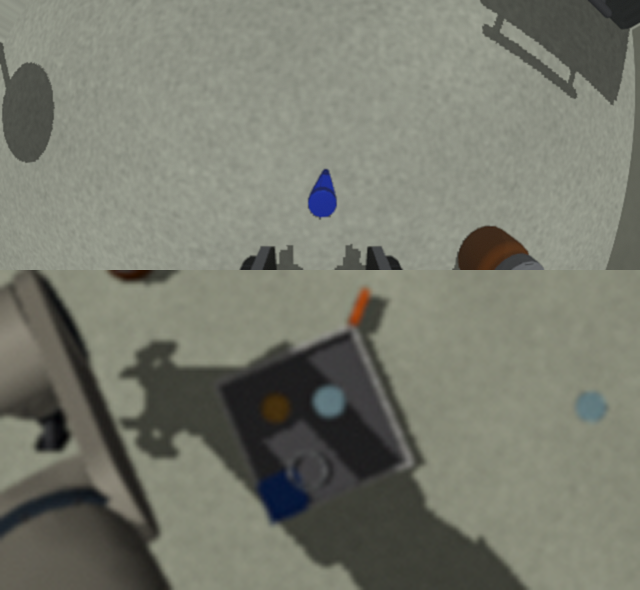

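Above, the teardrop lobe is at (322,203) with its tip straight up in the image. The top crop below shows the eyepiece, disc and collar all in the tote.

```bash
python3 -m creep '[{"x":1,"y":2,"z":30,"rx":0,"ry":0,"rz":0,"hand":46},{"x":0,"y":0,"z":35,"rx":0,"ry":0,"rz":0,"hand":46},{"x":0,"y":0,"z":26,"rx":0,"ry":0,"rz":0,"hand":46},{"x":0,"y":0,"z":13,"rx":0,"ry":0,"rz":0,"hand":46},{"x":0,"y":0,"z":3,"rx":0,"ry":0,"rz":0,"hand":46},{"x":0,"y":0,"z":0,"rx":0,"ry":0,"rz":0,"hand":28},{"x":0,"y":0,"z":0,"rx":0,"ry":0,"rz":0,"hand":18},{"x":0,"y":0,"z":0,"rx":0,"ry":0,"rz":0,"hand":14},{"x":0,"y":0,"z":0,"rx":0,"ry":0,"rz":0,"hand":14},{"x":0,"y":0,"z":0,"rx":0,"ry":0,"rz":0,"hand":14}]' 25
python3 - <<'E'
from h import *
c=get_calibration('top');im=cv2.imread('pics/w5.png')
for n,x,y,z in [('collar',312,470,14),('eye',276,408,20),('disc',329,401,10)]:
    p=onz(c,230+x/3.2,170+(y-270)/3.2,z); d=p[:2]-[522,30]; print(n,p,'tote',d@[.372,-.928],d@[.928,.372])
E
```

```text
clock: 14.1
eef_pos: [561.0, 291.8, 3.2]
tcp_rot: [3.14, -0.001, 1.558]
contact_force: [-0.5, 0.3, 6.4]
opening: 0.265
grasp_force: 25.0
collar [466.52  30.75  14.  ] tote -21.340428758925096 -51.20945894208968
eye [536.84  70.08  20.  ] tote -31.669915367297286 28.680390002014892
disc [544.24   9.55  10.  ] tote 27.24675527165117 13.030809719177622
```

```bash
python3 -m creep '[{"x":0,"y":0,"z":-20,"rx":0,"ry":0,"rz":0,"hand":14},{"x":0,"y":0,"z":-35,"rx":0,"ry":0,"rz":0,"hand":14},{"x":-20,"y":-4,"z":-30,"rx":0,"ry":0,"rz":0,"hand":14},{"x":-38,"y":-7,"z":0,"rx":0,"ry":0,"rz":0,"hand":14},{"x":-45,"y":-8,"z":0,"rx":0,"ry":0,"rz":0,"hand":14},{"x":-45,"y":-8,"z":0,"rx":0,"ry":0,"rz":0,"hand":14},{"x":-45,"y":-8,"z":0,"rx":0,"ry":0,"rz":0,"hand":14},{"x":-45,"y":-8,"z":0,"rx":0,"ry":0,"rz":0,"hand":14},{"x":-40,"y":-7,"z":0,"rx":0,"ry":0,"rz":0,"hand":14},{"x":-30,"y":-5,"z":0,"rx":0,"ry":0,"rz":0,"hand":14},{"x":-15,"y":-2,"z":0,"rx":0,"ry":0,"rz":0,"hand":14},{"x":0,"y":0,"z":0,"rx":0,"ry":0,"rz":-0.12,"hand":14},{"x":0,"y":0,"z":0,"rx":0,"ry":0,"rz":-0.14,"hand":14},{"x":0,"y":0,"z":0,"rx":0,"ry":0,"rz":-0.12,"hand":14},{"x":0,"y":0,"z":0,"rx":0,"ry":0,"rz":0,"hand":14},{"x":0,"y":0,"z":0,"rx":0,"ry":0,"rz":0,"hand":14}]'; python3 -c "
from h import *
go(500,-30.5,9,1.94)"
```

```text
clock: 16.1
eef_pos: [499.3, -30.5, 87.5]
tcp_rot: [3.141, 0.0, 1.936]
contact_force: [1.1, 0.7, -0.2]
opening: 0.264
grasp_force: 24.6
tcp [499.28 -30.48  87.5 ] [3.14 0.   1.94] shift tool [-0.26  0.63 78.51]
rotvec tool [ 0.  0. -0.]
```

```bash
python3 -m creep '[{"x":0,"y":0,"z":20,"rx":0,"ry":0,"rz":0,"hand":14},{"x":0,"y":0,"z":25,"rx":0,"ry":0,"rz":0,"hand":14},{"x":0,"y":0,"z":18,"rx":0,"ry":0,"rz":0,"hand":14},{"x":0,"y":0,"z":8,"rx":0,"ry":0,"rz":0,"hand":14},{"x":0,"y":0,"z":4,"rx":0,"ry":0,"rz":0,"hand":14},{"x":0,"y":0,"z":2,"rx":0,"ry":0,"rz":0,"hand":14},{"x":0,"y":0,"z":1,"rx":0,"ry":0,"rz":0,"hand":14},{"x":0,"y":0,"z":0,"rx":0,"ry":0,"rz":0,"hand":14},{"x":0,"y":0,"z":0,"rx":0,"ry":0,"rz":0,"hand":14}]'
```

```text
clock: 17.23
eef_pos: [499.3, -30.8, 9.5]
tcp_rot: [3.141, 0.0, 1.938]
contact_force: [-0.0, -0.6, -0.8]
opening: 0.259
grasp_force: 24.6
```

```bash
python3 -m creep '[{"x":0,"y":0,"z":1,"rx":0,"ry":0,"rz":0,"hand":14},{"x":0,"y":0,"z":0.5,"rx":0,"ry":0,"rz":0,"hand":14},{"x":0,"y":0,"z":0,"rx":0,"ry":0,"rz":0,"hand":14},{"x":0,"y":0,"z":0,"rx":0,"ry":0,"rz":0,"hand":26},{"x":0,"y":0,"z":0,"rx":0,"ry":0,"rz":0,"hand":34},{"x":0,"y":0,"z":0,"rx":0,"ry":0,"rz":0,"hand":34},{"x":0,"y":0,"z":0,"rx":0,"ry":0,"rz":0,"hand":34},{"x":0,"y":0,"z":-10,"rx":0,"ry":0,"rz":0,"hand":34},{"x":0,"y":0,"z":-30,"rx":0,"ry":0,"rz":0,"hand":34},{"x":0,"y":0,"z":-45,"rx":0,"ry":0,"rz":0,"hand":34},{"x":0,"y":0,"z":-40,"rx":0,"ry":0,"rz":0,"hand":40},{"x":0,"y":0,"z":0,"rx":0,"ry":0,"rz":-0.16,"hand":40},{"x":0,"y":0,"z":0,"rx":0,"ry":0,"rz":-0.16,"hand":40},{"x":0,"y":0,"z":0,"rx":0,"ry":0,"rz":-0.16,"hand":40},{"x":0,"y":0,"z":0,"rx":0,"ry":0,"rz":-0.16,"hand":40},{"x":0,"y":0,"z":0,"rx":0,"ry":0,"rz":-0.16,"hand":40},{"x":0,"y":0,"z":0,"rx":0,"ry":0,"rz":0,"hand":40}]'
python3 - <<'E'
from h import *
print(sense()['qpos'])
go(653,-26,134,2.737)
c=get_calibration('wrist');im=grab_frame('wrist');t=grab_frame('top')
t=cv2.resize(t[170:270,230:430],(640,320),interpolation=cv2.INTER_CUBIC)
cv2.imwrite('pics/w6.png',np.vstack([im[:270],t])[:,:,::-1])
E
```

```text
clock: 19.35
eef_pos: [499.1, -30.8, 133.3]
tcp_rot: [3.141, 0.0, 2.737]
contact_force: [-0.5, 0.4, -0.1]
opening: 0.469
grasp_force: 0.0
[-0.06  0.28  1.99 -0.    0.87 -1.23]
tcp [499.09 -30.76 133.27] [3.14 0.   2.74] shift tool [-139.6    65.     -0.66]
rotvec tool [ 0.  0. -0.]
```

View pics/w6.png

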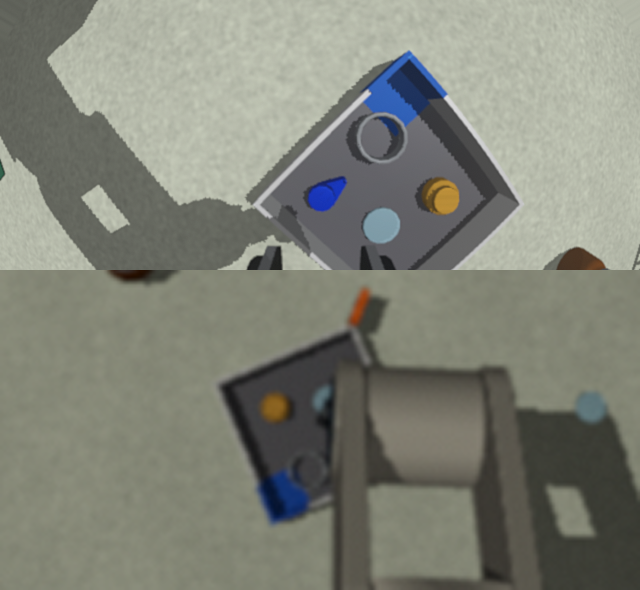

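All four parts lie flat in the tote: collar (380,138), teardrop (325,193), eyepiece (440,196), disc (381,226). Next I go above the handle.

```bash
python3 -m creep '[{"x":-25,"y":12,"z":0,"rx":0,"ry":0,"rz":0,"hand":40},{"x":-40,"y":19,"z":0,"rx":0,"ry":0,"rz":0,"hand":40},{"x":-40,"y":19,"z":0,"rx":0,"ry":0,"rz":0,"hand":40},{"x":-25,"y":11,"z":0,"rx":0,"ry":0,"rz":0,"hand":40},{"x":-10,"y":4,"z":0,"rx":0,"ry":0,"rz":0,"hand":40},{"x":0,"y":0,"z":0,"rx":0,"ry":0,"rz":0,"hand":40}]'
python3 - <<'E'
from h import *
c=get_calibration('wrist');im=grab_frame('wrist');cv2.imwrite('pics/w7.png',im[:,:,::-1])
h,s,v=cv2.split(cv2.cvtColor(im,cv2.COLOR_RGB2HSV))
m=((h<14)&(s>150)&(v>60)).astype(np.uint8)
for q in cv2.findContours(m,0,1)[0]:
    if cv2.contourArea(q)<100: continue
    print(cv2.minAreaRect(q),np.percentile(v[m>0],[10,50,90]))
b=proj(c,[653,-26,64],1);print('pred',b)
go(653,-26,134,2.737)
E
```

```text
clock: 20.2
eef_pos: [653.0, -26.0, 132.4]
tcp_rot: [-3.141, -0.001, 2.737]
contact_force: [-0.5, -0.2, -0.2]
opening: 0.468
grasp_force: 0.0
((196.91200256347656, 381.4840393066406), (9.044112205505371, 22.199186325073242), 55.304847717285156) [ 78. 108. 193.]
((36.65800857543945, 368.3743896484375), (57.75901412963867, 16.220544815063477), 43.91907501220703) [ 78. 108. 193.]
((49.000003814697266, 321.5000305175781), (19.091880798339844, 12.020814895629883), 45.0) [ 78. 108. 193.]
((322.0, 206.0), (58.0, 12.0), 90.0) [ 78. 108. 193.]
((579.1587524414062, 149.99281311035156), (12.490036964416504, 31.947526931762695), 42.397438049316406) [ 78. 108. 193.]
pred [319.7  216.03]
tcp [652.31 -26.01 132.41] [-3.14 -0.    2.74] shift tool [-0.63  0.28 -1.59]
rotvec tool [-0. -0. -0.]
```

View pics/w7.png

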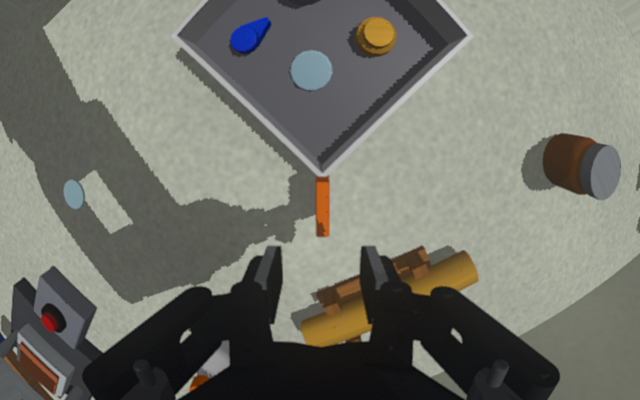

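The handle is seen end-on and aligned at (322,206), running vertically in the image. The tube and cradle lie beyond, nearest edge about (315,293).

Run:
```python
from h import *
c=get_calibration('wrist')
a=onz(c,322,177,64,1);b=onz(c,322.5,235,64,1);m=(a+b)/2;print(a,b,np.linalg.norm(a-b),m)
print('cradle',onz(c,315,293,34,1),'tube',onz(c,303,325,45,1))
go(m[0],m[1],26.3)
```

```text
[626.54 -13.21  64.  ] [666.74 -29.95  64.  ] 43.53535952289017 [646.64 -21.58  64.  ]
cradle [729.25 -63.87  34.  ] tube [752.05 -85.95  45.  ]
tcp [652.31 -26.01 132.41] [-3.14 -0.    2.74] shift tool [  6.83   1.89 106.12]
```

```bash
python3 -m creep '[{"x":2,"y":1,"z":25,"rx":0,"ry":0,"rz":0,"hand":40},{"x":1.5,"y":1,"z":35,"rx":0,"ry":0,"rz":0,"hand":40},{"x":0,"y":0,"z":28,"rx":0,"ry":0,"rz":0,"hand":36},{"x":0,"y":0,"z":14,"rx":0,"ry":0,"rz":0,"hand":30},{"x":0,"y":0,"z":4,"rx":0,"ry":0,"rz":0,"hand":25},{"x":0,"y":0,"z":0,"rx":0,"ry":0,"rz":0,"hand":20},{"x":0,"y":0,"z":0,"rx":0,"ry":0,"rz":0,"hand":15},{"x":0,"y":0,"z":0,"rx":0,"ry":0,"rz":0,"hand":11},{"x":0,"y":0,"z":0,"rx":0,"ry":0,"rz":0,"hand":7},{"x":0,"y":0,"z":0,"rx":0,"ry":0,"rz":0,"hand":2},{"x":0,"y":0,"z":0,"rx":0,"ry":0,"rz":0,"hand":2},{"x":0,"y":0,"z":0,"rx":0,"ry":0,"rz":0,"hand":2},{"x":0,"y":0,"z":0,"rx":0,"ry":0,"rz":0,"hand":2}]' 80
```

```text
clock: 21.88
eef_pos: [651.5, -23.0, 27.7]
tcp_rot: [3.141, 0.001, 2.738]
contact_force: [-2.0, -1.9, 4.8]
opening: 0.101
grasp_force: 78.1
```

```bash
python3 -m creep '[{"x":0.6,"y":0,"z":-5.8,"rx":0,"ry":-0.022,"rz":0,"hand":2},{"x":0.6,"y":0,"z":-5.8,"rx":0,"ry":-0.022,"rz":0,"hand":2},{"x":0.6,"y":0,"z":-5.8,"rx":0,"ry":-0.022,"rz":0,"hand":2},{"x":0.6,"y":0,"z":-5.8,"rx":0,"ry":-0.022,"rz":0,"hand":2},{"x":0.6,"y":0,"z":-5.8,"rx":0,"ry":-0.022,"rz":0,"hand":2},{"x":0.6,"y":0,"z":-5.8,"rx":0,"ry":-0.022,"rz":0,"hand":2},{"x":0.6,"y":0,"z":-5.8,"rx":0,"ry":-0.022,"rz":0,"hand":2},{"x":0.6,"y":0,"z":-5.8,"rx":0,"ry":-0.022,"rz":0,"hand":2}]'
python3 - <<'E'
from h import *
im=grab_frame('wrist');t=grab_frame('side')
t=cv2.resize(t[150:270,230:430],(532,320),interpolation=cv2.INTER_CUBIC); t=cv2.copyMakeBorder(t,0,0,0,108,cv2.BORDER_CONSTANT)
cv2.imwrite('pics/w8.png',np.vstack([im[:270],t])[:,:,::-1]); s=sense(); print(s['wrist_torque'],s['qpos'])
E
```

```text
clock: 22.88
eef_pos: [642.8, -19.4, 72.7]
tcp_rot: [-3.141, 0.177, 2.738]
contact_force: [-0.5, -0.9, -3.1]
opening: 0.108
grasp_force: 77.8
[-0.06 -0.03  0.03] [ 0.    0.5   1.84 -0.12  0.65 -1.08]
```

View pics/w8.png

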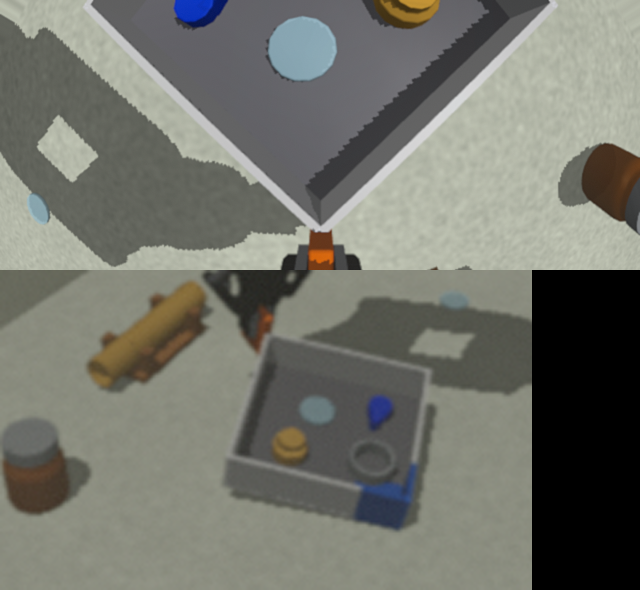

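The wrist and side views show the tote tipping about 10° on its blue corner, firmly held, with the parts not yet moved. That was my tenth picture, so I'll check numerically from here.

```bash
python3 -m creep '[{"x":0.6,"y":0,"z":-5.8,"rx":0,"ry":-0.022,"rz":0,"hand":2},{"x":0.6,"y":0,"z":-5.8,"rx":0,"ry":-0.022,"rz":0,"hand":2},{"x":0.6,"y":0,"z":-5.8,"rx":0,"ry":-0.022,"rz":0,"hand":2},{"x":0.6,"y":0,"z":-5.8,"rx":0,"ry":-0.022,"rz":0,"hand":2},{"x":0.6,"y":0,"z":-5.8,"rx":0,"ry":-0.022,"rz":0,"hand":2},{"x":0.6,"y":0,"z":-5.8,"rx":0,"ry":-0.022,"rz":0,"hand":2},{"x":0.6,"y":0,"z":-5.8,"rx":0,"ry":-0.022,"rz":0,"hand":2},{"x":0.6,"y":0,"z":-5.8,"rx":0,"ry":-0.022,"rz":0,"hand":2},{"x":0.6,"y":0,"z":-5.8,"rx":0,"ry":-0.022,"rz":0,"hand":2},{"x":0.6,"y":0,"z":-5.8,"rx":0,"ry":-0.022,"rz":0,"hand":2},{"x":0.6,"y":0,"z":-5.8,"rx":0,"ry":-0.022,"rz":0,"hand":2},{"x":0.6,"y":0,"z":-5.8,"rx":0,"ry":-0.022,"rz":0,"hand":2},{"x":0.6,"y":0,"z":-5.8,"rx":0,"ry":-0.022,"rz":0,"hand":2},{"x":0.6,"y":0,"z":-5.8,"rx":0,"ry":-0.022,"rz":0,"hand":2},{"x":0.6,"y":0,"z":-5.8,"rx":0,"ry":-0.022,"rz":0,"hand":2},{"x":0.6,"y":0,"z":-5.8,"rx":0,"ry":-0.022,"rz":0,"hand":2},{"x":0,"y":0,"z":0,"rx":0,"ry":0,"rz":0,"hand":2},{"x":0,"y":0,"z":0,"rx":0,"ry":0,"rz":0,"hand":2},{"x":0,"y":0,"z":0,"rx":0,"ry":0,"rz":0,"hand":2},{"x":0,"y":0,"z":0,"rx":0,"ry":0,"rz":0,"hand":2}]'
cat > look.py <<'E'
from h import *
# tote frame assumed fixed in the hand: TCP at tote (143/sqrt2,143/sqrt2,26.3)
s=sense(); Rt=Ro.from_euler('xyz',s['tcp_rot']).as_matrix()
# tool x = -diag, tool z = -tote z
d=-Rt[:,0]; z=-Rt[:,2]; e=np.cross(z,d); X=(d-e)/2**.5; Y=(d+e)/2**.5
O=s['eef_pos']-143*d-26.3*z
T=np.c_[X,Y,z]; print('outer corner world',O+T@[-85,-85,0],'tilt',np.degrees(np.arccos(z[2])))
def tote(c,u,v,h):
    o,r=ray(c,u,v); o=T.T@(o-O); r=T.T@r; return (o+r*(h-o[2])/r[2])[:2]
for n in('side','top'):
    c=get_calibration(n);im=grab_frame(n);H,S,V=cv2.split(cv2.cvtColor(im,cv2.COLOR_RGB2HSV))
    reg=np.zeros(H.shape,np.uint8); q=np.array([proj(c,O+T@[a,b,12]) for a,b in [(-81,-81),(81,-81),(81,81),(-81,81)]]).astype(np.int32)
    cv2.fillConvexPoly(reg,q,1)
    for k,m,h in [('blue',(H>110)&(H<130)&(S>150)&(V>50),12),('brass',(H<28)&(S>110)&(V>50),17),('cyan',(H>80)&(H<108)&(S>25)&(V>60),8)]:
        for b in blobs(m&(reg>0),8): print(n,k,b,'tote',tote(c,b[0],b[1],h))
    cv2.imwrite(f'pics/{n}_tilt.png',im[:,:,::-1])
print(s['contact_force'],s['clock'])
E
python3 look.py
```

```text
clock: 25.48
eef_pos: [606.7, -3.9, 156.3]
tcp_rot: [3.142, 0.528, 2.738]
contact_force: [0.7, -0.4, -5.5]
opening: 0.104
grasp_force: 78.4
outer corner world [409.79  80.25   0.97] tilt 30.241469892012855
side blue (np.float64(382.7), np.float64(215.4), 61) tote [ -4.08 -69.47]
side brass (np.float64(362.5), np.float64(226.4), 70) tote [-55.82 -24.71]
side cyan (np.float64(365.7), np.float64(214.7), 146) tote [-18.01 -27.48]
[ 0.68 -0.37 -5.47] 25.475
```

```bash
python3 -m creep '[{"x":0,"y":0,"z":0,"rx":0,"ry":0,"rz":0,"hand":2},{"x":0,"y":0,"z":0,"rx":0,"ry":0,"rz":0,"hand":2},{"x":0,"y":0,"z":0,"rx":0,"ry":0,"rz":0,"hand":2},{"x":0,"y":0,"z":0,"rx":0,"ry":0,"rz":0,"hand":2}]' >/dev/null
cat >> look.py <<'E'
# rectify the floor plane (2 px/mm) in tote coordinates, find circles (collar, disc)
c=get_calibration('side');im=cv2.imread('pics/side_tilt.png')
for h,nm in ((20,'rim'),(10,'disc')):
    src=np.float32([proj(c,O+T@[a,b,h]) for a,b in [(-90,-90),(90,-90),(90,90),(-90,90)]])
    W=cv2.warpPerspective(im,cv2.getPerspectiveTransform(src,np.float32([[0,0],[360,0],[360,360],[0,360]])),(360,360),flags=cv2.INTER_CUBIC)
    C=cv2.HoughCircles(cv2.GaussianBlur(cv2.cvtColor(W,6),(5,5),0),cv2.HOUGH_GRADIENT_ALT,1.5,30,param1=60,param2=0.5,minRadius=28,maxRadius=50)
    print(nm,None if C is None else np.c_[C[0][:,:2]/2-90,C[0][:,2]/2])
v=im.astype(int); m=(v[:,:,0]>v[:,:,2]+60)&(v[:,:,0]>80)
print('blue patch lowest px',np.argwhere(m)[-3:], 'pred outer corner',proj(c,O+T@[-85,-85,0]),proj(c,O+T@[-85,-85,45]))
ys,xs=np.nonzero(m); k=(xs>330)&(xs<440)&(ys<280)&(ys>180); print('ext x',xs[k].min(),xs[k].max(),'y',ys[k].min(),ys[k].max())
E
python3 look.py
```

```text
outer corner world [409.7   80.31   1.04] tilt 30.251925267095253
side blue (np.float64(382.6), np.float64(215.5), 59) tote [ -4.47 -69.22]
side brass (np.float64(362.1), np.float64(226.2), 68) tote [-55.72 -23.56]
side cyan (np.float64(365.7), np.float64(214.8), 139) tote [-18.29 -27.49]
[-0.25 -0.27 -5.02] 26.075
rim [[-43.5  -57.75  22.6 ]
 [-43.5  -57.75  17.21]
 [-23.25 -23.25  17.25]]
disc [[-17.62 -27.75  17.79]
 [-38.25 -60.75  17.59]
 [ -5.25 -70.5   17.08]]
blue patch lowest px [[240 384]
 [240 385]
 [240 386]] pred outer corner [379.68 247.88] [387.33 242.64]
ext x 372 389 y 211 240
```

```bash
cat >> look.py <<'E'
src=np.float32([proj(c,O+T@[a,b,45]) for a,b in [(-120,-120),(120,-120),(120,120),(-120,120)]])
W=cv2.warpPerspective(im,cv2.getPerspectiveTransform(src,np.float32([[0,0],[480,0],[480,480],[0,480]])),(480,480),flags=cv2.INTER_CUBIC)
hsv=cv2.cvtColor(W,cv2.COLOR_BGR2HSV).astype(int); g=cv2.GaussianBlur((hsv[:,:,2]-hsv[:,:,1]//2).astype(np.float32),(5,5),0)
print('-x wall (mm,val)',[(round(r/2-120),[int(a) for a in g[r-6:r+6,40:140:8].mean(0)]) for r in (200,280,340)],'cols mm -100..-54 step4')
print('-y wall',[(round(r/2-120),[int(a) for a in g[40:140:8,r-6:r+6].mean(1)]) for r in (200,280,340)])
b=(hsv[:,:,0]>108)&(hsv[:,:,0]<130)&(hsv[:,:,1]>120); ys,xs=np.nonzero(b[:200,:200]); print('blue rect min x,y mm',np.percentile(xs,1)/2-120,np.percentile(ys,1)/2-120)
E
python3 look.py | tail -4
```

```text
ext x 372 389 y 211 240
-x wall (mm,val) [(-20, [70, 68, 66, 66, 100, 121, 75, 66, 69, 68, 68, 77, 93]), (20, [78, 66, 66, 65, 101, 123, 85, 79, 80, 79, 79, 78, 79]), (50, [73, 66, 66, 66, 98, 120, 83, 78, 80, 79, 78, 79, 78])] cols mm -100..-54 step4
-y wall [(-20, [116, 79, 68, 69, 101, 125, 97, 92, 58, 43, 45, 46, 43]), (20, [68, 68, 69, 68, 98, 125, 97, 93, 88, 81, 79, 78, 78]), (50, [69, 70, 69, 70, 77, 78, 64, 59, 58, 53, 53, 55, 53])]
blue rect min x,y mm -84.0 -82.0
```

The rim check puts the tote frame within about 2 mm. The collar seems to have stopped about 10 mm short of the corner, so I'll tip it a little further, to about 34°.

```bash
sed -i "s/(V>50),17)/(V>50),27)/; s/((20,'rim')/((23,'rim')/" look.py; python3 -m creep '[{"x":0.6,"y":0,"z":-5.8,"rx":0,"ry":-0.022,"rz":0,"hand":2},{"x":0.6,"y":0,"z":-5.8,"rx":0,"ry":-0.022,"rz":0,"hand":2},{"x":0.6,"y":0,"z":-5.8,"rx":0,"ry":-0.022,"rz":0,"hand":2},{"x":0,"y":0,"z":0,"rx":0,"ry":0,"rz":0,"hand":2},{"x":0,"y":0,"z":0,"rx":0,"ry":0,"rz":0,"hand":2},{"x":0,"y":0,"z":0,"rx":0,"ry":0,"rz":0,"hand":2},{"x":0,"y":0,"z":0,"rx":0,"ry":0,"rz":0,"hand":2},{"x":0,"y":0,"z":0,"rx":0,"ry":0,"rz":0,"hand":2}]'; python3 look.py | head -14
```

```text
clock: 27.28
eef_pos: [596.9, 0.3, 170.2]
tcp_rot: [-3.142, 0.594, 2.738]
contact_force: [0.1, -0.2, -6.0]
opening: 0.107
grasp_force: 78.5
outer corner world [409.82  80.22   1.11] tilt 34.02626576154247
side blue (np.float64(383.3), np.float64(215.5), 58) tote [ -5.59 -68.98]
side brass (np.float64(362.7), np.float64(226.3), 82) tote [-60.94 -19.97]
side cyan (np.float64(366.2), np.float64(214.7), 143) tote [-20.11 -26.69]
[ 0.05 -0.18 -5.98] 27.275
rim [[-45.75 -57.75  17.3 ]
 [-27.   -21.75  17.11]]
disc [[-39.75 -62.25  17.56]
 [-20.25 -25.5   17.57]]
blue patch lowest px [[241 385]
 [241 386]
 [241 387]] pred outer corner [379.65 247.82] [387.91 243.7 ]
ext x 373 390 y 211 241
-x wall (mm,val) [(-20, [67, 63, 64, 62, 97, 125, 75, 66, 69, 69, 68, 76, 82]), (20, [73, 65, 64, 63, 92, 120, 84, 79, 80, 79, 80, 80, 80]), (50, [71, 65, 64, 64, 93, 120, 83, 79, 80, 79, 80, 80, 80])] cols mm -100..-54 step4
```

```bash
python3 -m creep '[{"x":0.6,"y":0,"z":-5.8,"rx":0,"ry":-0.022,"rz":0,"hand":2},{"x":0.6,"y":0,"z":-5.8,"rx":0,"ry":-0.022,"rz":0,"hand":2},{"x":0,"y":0,"z":0,"rx":0,"ry":0,"rz":0,"hand":2},{"x":0,"y":0,"z":0,"rx":0,"ry":0,"rz":0,"hand":2},{"x":0,"y":0,"z":0,"rx":0,"ry":0,"rz":0,"hand":2},{"x":0,"y":0,"z":0,"rx":0,"ry":0,"rz":0,"hand":2},{"x":0,"y":0,"z":0,"rx":0,"ry":0,"rz":0,"hand":2},{"x":0,"y":0,"z":0,"rx":0,"ry":0,"rz":0,"hand":2}]'; python3 look.py | head -9
python3 - <<'E'
from h import *
s=sense();Rt=Ro.from_euler('xyz',s['tcp_rot']).as_matrix()
d=-Rt[:,0]; z=-Rt[:,2]; e=np.cross(z,d); T=np.c_[(d-e)/2**.5,(d+e)/2**.5,z]; O=s['eef_pos']-143*d-26.3*z
c=get_calibration('side');im=cv2.imread('pics/side_tilt.png',0)
src=np.float32([proj(c,O+T@[a,b,23]) for a,b in [(-90,-90),(90,-90),(90,90),(-90,90)]])
W=cv2.GaussianBlur(cv2.warpPerspective(im,cv2.getPerspectiveTransform(src,np.float32([[0,0],[360,0],[360,360],[0,360]])),(360,360)),(3,3),0)
for y in(-64,-60,-56,-52): print(y,[int(W[int((y+90)*2),int((x+90)*2)]) for x in range(-80,-8,3)])
t=grab_frame('top');c=get_calibration('top');print([proj(c,O+T@[a,b,15]) for a,b in[(-59,-59),(-64,-20)]])
E
```

```text
clock: 28.38
eef_pos: [589.9, 3.3, 179.1]
tcp_rot: [3.142, 0.638, 2.738]
contact_force: [1.3, -0.6, -5.9]
opening: 0.106
grasp_force: 78.4
outer corner world [409.82  80.24   1.2 ] tilt 36.55025440392879
side blue (np.float64(383.9), np.float64(215.7), 62) tote [ -6.52 -69.15]
side brass (np.float64(362.8), np.float64(226.3), 85) tote [-61.21 -18.46]
side cyan (np.float64(366.7), np.float64(215.0), 150) tote [-21.86 -26.65]
top brass (np.float64(334.6), np.float64(200.0), 11) tote [83.16 82.71]
[ 1.29 -0.57 -5.91] 28.375
rim [[-45.   -57.    22.41]
 [-26.25 -20.25  17.47]
 [-45.   -57.    17.33]
-64 [48, 49, 62, 67, 71, 90, 84, 74, 71, 72, 72, 72, 72, 74, 73, 67, 70, 78, 76, 58, 52, 58, 60, 60]
-60 [46, 50, 62, 69, 78, 90, 80, 71, 70, 72, 71, 72, 74, 77, 75, 66, 61, 70, 77, 60, 50, 56, 59, 60]
-56 [47, 50, 62, 71, 80, 91, 81, 70, 71, 71, 72, 71, 72, 77, 76, 62, 57, 65, 75, 63, 48, 51, 56, 58]
-52 [47, 50, 65, 73, 78, 88, 80, 74, 70, 72, 71, 72, 72, 71, 67, 58, 57, 72, 89, 72, 57, 52, 53, 57]
[array([316.27, 243.44]), array([310.15, 235.06])]
```

Nothing is free to slide further: the collar is wedged against the eyepiece about 10 mm off one wall. One gentle sideways jog should settle it, then I'll ease back to about 33°.

```bash
python3 -m creep '[{"x":0,"y":8,"z":0,"rx":0,"ry":0,"rz":0,"hand":2},{"x":0,"y":-8,"z":0,"rx":0,"ry":0,"rz":0,"hand":2},{"x":0,"y":8,"z":0,"rx":0,"ry":0,"rz":0,"hand":2},{"x":0,"y":-8,"z":0,"rx":0,"ry":0,"rz":0,"hand":2},{"x":0,"y":8,"z":0,"rx":0,"ry":0,"rz":0,"hand":2},{"x":0,"y":-8,"z":0,"rx":0,"ry":0,"rz":0,"hand":2},{"x":0,"y":0,"z":0,"rx":0,"ry":0,"rz":0,"hand":2},{"x":-0.6,"y":0,"z":5.8,"rx":0,"ry":0.022,"rz":0,"hand":2},{"x":-0.6,"y":0,"z":5.8,"rx":0,"ry":0.022,"rz":0,"hand":2},{"x":-0.6,"y":0,"z":5.8,"rx":0,"ry":0.022,"rz":0,"hand":2},{"x":0,"y":0,"z":0,"rx":0,"ry":0,"rz":0,"hand":2},{"x":0,"y":0,"z":0,"rx":0,"ry":0,"rz":0,"hand":2},{"x":0,"y":0,"z":0,"rx":0,"ry":0,"rz":0,"hand":2},{"x":0,"y":0,"z":0,"rx":0,"ry":0,"rz":0,"hand":2}]'; python3 look.py | head -13
```

```text
clock: 30.28
eef_pos: [600.2, -1.1, 166.0]
tcp_rot: [-3.142, 0.572, 2.738]
contact_force: [-0.6, 0.2, -4.7]
opening: 0.103
grasp_force: 78.5
outer corner world [409.82  80.2    1.37] tilt 32.778589972647765
side blue (np.float64(382.3), np.float64(218.3), 60) tote [-13.59 -68.97]
side brass (np.float64(361.0), np.float64(225.7), 73) tote [-61.19 -16.38]
side cyan (np.float64(365.3), np.float64(216.8), 126) tote [-25.85 -26.63]
[-0.59  0.16 -4.71] 30.275
rim [[-35.25 -21.75  17.56]
 [-51.75 -54.75  17.05]]
disc [[-45.75 -59.25  17.67]
 [-28.5  -26.25  17.6 ]]
blue patch lowest px [[240 386]
 [240 387]
 [241 386]] pred outer corner [379.67 247.74] [387.73 243.24]
ext x 371 390 y 213 241
```

The jog worked: the collar is now at about (-54,-57), and the disc and teardrop each moved 4–7 mm closer. All parts are at rest and the grip is firm.

```bash
python3 -c "
from rig import *
print(sign_off())"
```

```text
the job is handed in; nothing more can be done
None
```

The job is handed in at about 30 s: all four parts are together in the blue corner, the tote held by its handle at about 33°, tipped briefly to 36.5° with a small sideways jog to free the collar, which measured about 5 mm short of one wall.

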